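Hang the trouser hanger and slide it into line

TASK

Lift the trouser hanger (the one with the two-bar frame, like the one already on the rail) out of the slotted rack, hook it onto the free stretch of the rail well away from the hanger already there, about 10 cm or more from the dark band, and let go of it. Then slide it along, its hook staying on the rail, until the hook sits centred on the dark band, and let it hang there freely (the hung hanger leaves no room for a finger between the two, so take it again fore and aft of the rail). Leave the clip hanger in the rack, do not push the hung hanger along and do not knock anything about.

Things in the scene. Friction and masses are not known exactly. Their poses are not given: they have to be found in the camera images.
- trouser_hanger: Hanger to be hung, loose, 0.13-0.21 kg, stands in either slot of the rack. Origin under its centre; z up, x along its 140 mm length, y across its thickness. Bottom: an open frame of two bars one above the other, 140 long, 16 thick, z 0 to 36 mm. A steel shank (8 wide, at x = -17) rises from it to the hook; a wooden grip block is on top. 148 mm high in all.
- hook_seat (a point): Middle of the trouser hanger's hook seat (the underside that rests on the rail), at x 0, z 108 mm on the hanger. The hook, 14 mm thick in y, is an upside-down U 26 mm wide inside (x -13 to 13). Hung, this point lies 8 mm above the rail's axis.
- hook_tip (a point): Lower end of the hook's tip leg (x 13 to 21 mm), at x 17, z 82 mm on the trouser hanger. The shank closes the other side, so the rail must enter sideways from the hanger's +x side, through the 46 mm gap between the frame's top (z 36) and this tip; then the hanger is lowered until the seat rests on the rail.
- grip (a point): Middle of the trouser hanger's wooden grip block, 42 (x) x 20 (y) x 32 (z) mm, at x 0, z 132 mm on the hanger.
- clip_hanger: The other hanger, loose, in the rack's other slot, to be left there: the same hook and grip block, but below a single bar with two steel clip blocks. Same size (140 x 20 x 148 mm), origin under its centre.
- rack: Fixed plywood rack, origin under its centre. Base 120 x 160 x 8 mm; two boards 10 mm thick across x, inner faces at x -33 and 33, 150 long in y, tops at z 156, level with the grip blocks' tops, each with two 24 mm slots open to the top at y -40 and 40. Hangers stand on the base (z 8), x along the rack's x, hook tip to +x, and come out straight up. The boards leave no finger room at a block's x ends.
- rail: Fixed rail stand, origin under its centre. A steel rail of 16 mm diameter runs along y, its axis at z 170 mm, between posts at y -150 and 150 (22 x 16 mm, tops at z 179); each post has a foot 80 mm long in x, 14 high, and a low beam joins them. The free stretch is on the +y side.
- mark: The dark band painted round the rail, 26 mm wide along the rail. Origin: on the rail's axis at the middle of the band; axes as those of the rail (y along the rail). The free stretch of the rail runs from here towards +y.
- hung_hanger_seat (a point): Hook seat of the trouser hanger already hung on the rail, the same shape as trouser_hanger and set the same way; its middle is 36 mm from the band's middle, towards -y, which leaves 16 mm between its grip block and that of a hanger on the band. It slides along the rail at about 1 N.
- bottle: Bystander: tall detergent bottle, 73 mm wide, 252 mm high, behind the work. Origin under its centre.
- pot: Bystander: low round balm pot, 69 mm wide, 41 mm high, in front of the work. Origin under its centre.
- cup: Bystander: pale measuring cup with a tab, 71 x 90 x 62 mm, front left. Origin under its centre.

How it is judged (in metres and radians):
On the way, in this order (a step that is already met when the one before it is completed fails the run):
1. the trouser hanger hangs by its hook on the free stretch of the rail, at least 80 mm from the band, and is let go (x of hook_seat in the frame of mark between -0.014 and 0.014 m and z of hook_seat in the frame of mark between 0.004 and 0.012 m and angle between trouser_hanger's own z axis and vertical below 0.15 rad and y of hook_seat in the frame of mark above 0.08 m and contact force between trouser_hanger and the fingers below 0.05 N and contact force between trouser_hanger and rail above 0.3 N), for 0.2 s.
2. the hanger, its hook still on the rail, slides along between 70 and 30 mm from the band (x of hook_seat in the frame of mark between -0.014 and 0.014 m and z of hook_seat in the frame of mark between 0.004 and 0.012 m and angle between trouser_hanger's own z axis and vertical below 0.15 rad and y of hook_seat in the frame of mark between 0.03 and 0.07 m), for 0.1 s.
At the end, for the whole second after the job is handed in: The trouser hanger hangs freely and at rest by its hook on the rail, upright, the middle of the hook within 7 mm of the band's middle, its frame square across the rail within 15 degrees; the hung hanger within 10 mm of where it was, the clip hanger still in its slot (x of hook_seat in the frame of mark between -0.014 and 0.014 m and z of hook_seat in the frame of mark between 0.004 and 0.012 m and angle between trouser_hanger's own z axis and vertical below 0.15 rad and y of hook_seat in the frame of mark between -0.007 and 0.007 m and angle between the x axis of trouser_hanger and the x axis of mark, either way round below 0.26 rad and contact force between trouser_hanger and rail above 0.3 N and distance of hung_hanger_seat from where it was at the start of the episode below 0.01 m and distance of clip_hanger from where it was at the start of the episode below 0.025 m and linear speed of trouser_hanger below 0.03 m/s and angular speed of trouser_hanger below 0.4 rad/s); the robot touches nothing.
It fails at once if a hung hanger is pushed more than 10 mm along the rail (distance of hung_hanger_seat from where it was at the start of the episode above 0.01 m).
It fails at once if the clip hanger is moved more than 25 mm or tipped (distance of clip_hanger from where it was at the start of the episode above 0.025 m or angle between clip_hanger's own z axis and vertical above 0.35 rad).
It fails at once if the bottle, pot or cup is shifted more than 25 mm or tipped (distance of any of bottle, pot, cup from where it was at the start of the episode above 0.025 m or angle between any of bottle, pot, cup's own z axis and vertical above 0.3 rad).
It also fails if it takes over 56 s, if anything falls off the work surface, if the arm or the gripper's body presses on something with over 40 N, if the wrist force passes 120 N, or if a joint passes its speed limit or range.

ROBOT

A 6-joint arm with a two-finger parallel gripper is mounted at the origin on a cart in front of the work surface, level with it; the furniture and walls round the work are solid. World frame = base frame: x ahead of the robot, y to its left, z up, the work surface at z = 0. Lengths are in mm, angles in rad, forces in N, time in s.
With the tool pointing down it reaches from about 225 to 875 mm from the base axis. Payload 3.4 kg.
Tool frame: the origin (TCP) lies at the very end of the fingers, on their centre line; the grasp point (between the pads) lies 19 mm behind it; z points along the fingers, y is the line along which they close (so a half turn about z gives the same grasp; the last joint's range is limited). The gripper opens to 85 mm and grips with 20 to 120 N. Pads are 22 mm wide; open, the fingers measure 114 mm over their backs; the gripper's body (76 mm by 85 mm) begins 54 mm behind the grasp point. The pads swing forward as they close: fully open they stand 13 mm farther back than shut.
Start: joints at [-1.468, 0.276, 1.505, -0, 1.361, -0.121], TCP at [127.61, -560.695, 231.328] pointing down, gripper open.
Joint ranges: [-2.89, 2.89], [-0.75, 2.08], [0.22, 2.7], [-1.18, 4.32], [0.11, 2.71], [-2.7, 2.7]. Speed limits (rad/s): [2.57, 2.57, 3.14, 3.14, 3.14, 3.14].

INTERFACE

Orientations are given as a rotation vector (axis times angle).
In Python, from plant import env, imaging gives the robot as it stands.
- The arm moves only by the tool step_arm, never from a script. Its argument "deltas" is a list of rows, each an object of numbers: "dx", "dy", "dz": the shift along the world's x, y, z in cm; "roll": the turn about the world's z in degrees. In form: [{"dx": .., "dy": .., "dz": .., "roll": ..}, ...]. A call has 1 to 20 rows; each row is the pose to reach, as a shift and turn from the pose commanded when the call began; what a row does not reach only later rows make up. A row lasts 1/8 s, in which the tool goes at most 62.5 mm and 10.7 degrees, less where a joint would pass 70% of its speed; a pose out of reach is approached as far as the arm can. A call with a gripper value outside its range is refused whole. "claw" is the closure, from -1 (fully open) to 1 (shut), set as the call begins (left out, the last holds). The fingers move at their own pace and stop on an object; "newtons" is the grip in N (left out, the last holds). Time passes only in rows, so rows that repeat a pose let the fingers close. It gives the time, the measured TCP pose, the force, the opening and the grip force at its end, in the units of the state.
- env.read_state(): the state, without advancing time (a new reading comes with each control period).
- imaging.get_image(name): name is "side" or "top" or "wrist"; returns (picture, depth): 400x640x3 uint8, red, green, blue; 400x640 float32, mm along the optical axis (not along the pixel's ray), 0 where there is no reading.
- imaging.get_calibration(name): a dict with "fx", "fy", "cx", "cy" (pixels), "R" (3x3) and "t" (3): a world point X has camera coordinates R X + t. Camera axes: x right, y down, z forward; pixel columns grow to the right and rows downward; lengths in mm; the calibration is good to about 2 mm. A picture is of the moment at which its call begins: read the wrist's pose just before it. get_calibration takes no time and is no camera call; for the wrist camera it gives the pose at the moment of the call.
- env.job_done(): hands the job in; it is judged then, once.
The state is a dict: "time_s": time; "joints": joint angles; "qvel": joint speeds; "joint_efforts": joint torques, N m; "position": TCP position; "tcp_rot": TCP orientation; "contact_force": force on the tool from outside, world axes, zero at the start; "wrist_torque": the same for the moment, N m; "width": opening from 0.0 (shut) to 1.0 (fully open); "grasp_force": force on a finger pad.
Only numpy, scipy, OpenCV 4.12 (cv2) and the standard library are available. Lean on these libraries where they do the work, as an engineer would, in place of code of your own. Each camera call takes 0.05 s, during which the arm holds its last target. There are 200 camera calls.

## Working session

There is one attempt and no reset: what is moved stays moved. The work goes in short steps, Python scripts to look and compute and a tool call to move; the robot and the scene stay as the last step left them, time stands still between calls to the robot, and variables do not carry over. Pictures are saved under pics/ and viewed, at most 10 in all, crops included, and the job is handed in when it is done.

Besides the shell and the picture viewer there is one more tool, called after "Emit:" as name([rows], argument=value, ...), one row to a line, values as JSON. step_arm: Moves the arm, as the interface text tells. Its arguments: {"type":"object","properties":{"deltas":{"type":"array","items":{"type":"object","properties":{"dx":{"type":"number"},"dy":{"type":"number"},"dz":{"type":"number"},"roll":{"type":"number"}}}},"claw":{"type":"number"},"newtons":{"type":"number"}},"required":["deltas"]}

```bash
mkdir -p pics; cat > h.py <<'E'
import numpy as np, cv2
from plant import env, imaging
def snap(n,tag):
    im,d=imaging.get_image(n); c=imaging.get_calibration(n)
    cv2.imwrite(f'pics/{tag}.png',im[:,:,::-1]); np.savez(f'pics/{tag}.npz',im=im,d=d,**{k:np.array(v) for k,v in c.items()})
    return im,d,c
def world(tag,u,v,z=None,r=1):
    c=np.load(f'pics/{tag}.npz'); R,t=c['R'],c['t']
    ray=np.array([(u-c['cx'])/c['fx'],(v-c['cy'])/c['fy'],1.])
    if z is None:
        p=c['d'][int(v)-r:int(v)+r+1,int(u)-r:int(u)+r+1]; p=p[p>0]; return R.T@(ray*np.median(p)-t)
    o=-R.T@t; w=R.T@ray; return o+w*(z-o[2])/w[2]
E
python3 - <<'E'
from h import *
print(env.read_state())
for n in('side','top'):
    im,d,c=snap(n,n+'0'); print(n,-np.array(c['R']).T@c['t'],c['fx'],np.round(c['R'],2).tolist())
E
```

```text
{'time_s': 0.0, 'joints': array([-1.46801848e+00,  2.76567403e-01,  1.50616150e+00,  1.89225473e-06,
        1.36069751e+00, -1.20993060e-01]), 'qvel': array([-0.00085718,  0.00024039, -0.00115987, -0.00056813,  0.00036135,
       -0.00083183]), 'joint_efforts': array([ 1.20417313e-03, -4.16777158e+01, -2.45809829e+01, -4.94683616e-05,
        1.11404329e-02, -6.80966707e-06]), 'position': array([ 127.54014958, -560.11818934,  230.44414956]), 'tcp_rot': array([-3.12012724e+00, -3.50560268e-01, -2.91230237e-05]), 'contact_force': array([ 0.00910186,  0.28434583, -0.56343596]), 'wrist_torque': array([-0.00899008, -0.03409955, -0.04536037]), 'grasp_force': 0.0, 'width': 1.0018254033504792}
side [-675.68512431  526.90805842  673.61681097] 486.2213316636112 [[-0.28, -0.96, -0.0], [-0.38, 0.12, -0.92], [0.88, -0.26, -0.4]]
top [ 282.85000462  152.42560518 1090.2203706 ] 374.6332392151219 [[0.14, -0.99, 0.0], [-0.97, -0.13, -0.21], [0.21, 0.03, -0.98]]
```

View pics/top0.png

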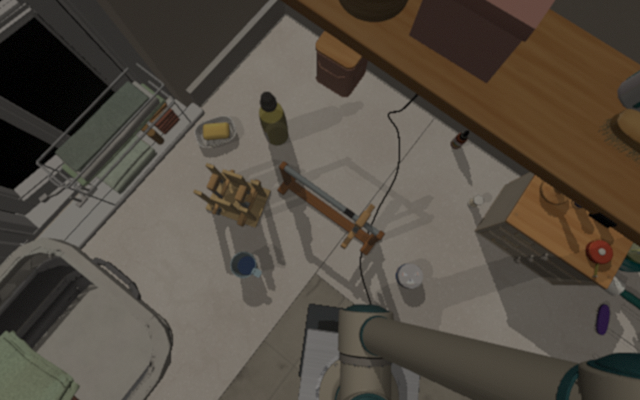

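View pics/side0.png

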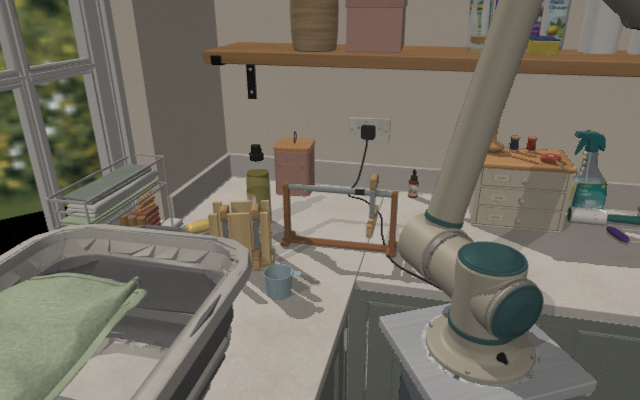

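The top view shows the rack near (235,195), the rail running from (283,172) to (375,240) with the hung hanger near (358,228), the bottle at (272,118), the cup at (245,263) and the pot at (410,275). The side view shows the rail from (287,188) to (393,193) with the band near (360,191), and the rack near (240,230).

```bash
python3 - <<'E'
from h import *
a=cv2.imread('pics/top0.png')[155:255,185:395]; b=cv2.imread('pics/side0.png')[165:275,200:410]
f=lambda i:cv2.convertScaleAbs(cv2.resize(i,(798,300),interpolation=cv2.INTER_CUBIC),alpha=1.5)
print(a.shape,b.shape)
a=cv2.resize(a,None,fx=3.8,fy=3,interpolation=2)
a=cv2.convertScaleAbs(a,alpha=1.6); b=cv2.resize(b,(798,300),interpolation=2)
cv2.imwrite('pics/c0.png',np.vstack([a,b]))
E
```

```text
(100, 210, 3) (110, 210, 3)
```

View pics/c0.png

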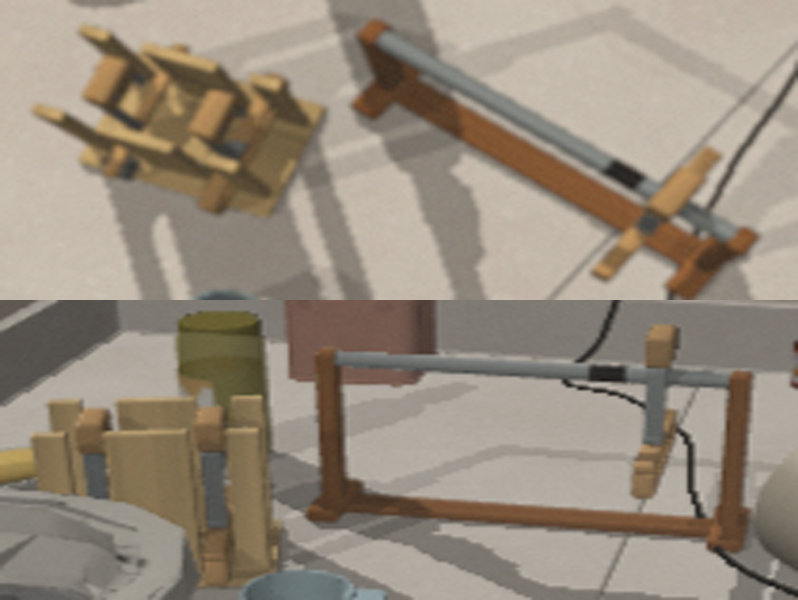

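The crop shows the band at (624,173) in the top half and (607,373) in the side half. The grip blocks are at (213,112) and (105,78) in the top half. The slot nearer the rail seems to hold the wooden two-bar frame, and the other shows dark steel low down.

```bash
cat >> h.py <<'E'
def tri(obs):
    A=[];b=[]
    for tag,u,v in obs:
        c=np.load(f'pics/{tag}.npz'); R,t=c['R'],c['t']
        r=R.T@np.array([(u-c['cx'])/c['fx'],(v-c['cy'])/c['fy'],1.]); r/=np.linalg.norm(r)
        P=np.eye(3)-np.outer(r,r); A.append(P); b.append(P@(-R.T@t))
    A=np.vstack(A);b=np.hstack(b); x,res,_,_=np.linalg.lstsq(A,b,rcond=None); return x,np.sqrt(res)
E
python3 - <<'E'
from h import *
T=lambda x,y:(x/3.8+185,y/3+155)
S=lambda x,y:(x/3.8+200,y*1-300) 
S=lambda x,y:(x/3.8+200,(y-300)/300*110+165)
for n,t,s in [('post+',(376,27),(327,351)),('post-',(742,236),(739,374)),('band',(624,172),(607,373)),('gripR',(213,110),(210,410)),('gripL',(107,76),(96,413)),('hunggrip',(665,192),(661,330))]:
    x,r=tri([('top0',*T(*t)),('side0',*S(*s))]); print(n,x.round(),r, world('top0',*T(*t)).round(), world('side0',*S(*s)).round())
print(world('top0',273,100),world('top0',243,260),world('top0',410,270),'hungtop',world('top0',*T(690,172)))
E
```

```text
post+ [558. 276. 173.] [1.19743257] [557. 276. 179.] [550. 277. 176.]
post- [414.  14. 173.] [1.32567035] [414.  16. 178.] [406.  17. 177.]
band [458.  96. 167.] [1.18262347] [456.  97. 178.] [450.  98. 170.]
gripR [475. 376. 156.] [0.8376907] [476. 377. 155.] [482. 375. 152.]
gripL [495. 452. 154.] [2.38042108] [495. 453. 156.] [497. 450. 153.]
hunggrip [435.  69. 218.] [5.22326346] [436.  72. 218.] [438.  64. 216.]
[700.3465607  321.56017909 233.62417925] [309.4397703  370.98484744   5.56026277] [345.01438617 -96.53777831  41.1974741 ] hungtop [454.37847257  58.64111421 216.93822662]
```

Emit:
step_arm([
  {"dx":2,"dy":4,"dz":4,"roll":10},
  {"dx":4,"dy":9,"dz":8,"roll":20},
  {"dx":34.8,"dy":93,"dz":11,"roll":152.5},
  {"dx":34.8,"dy":93,"dz":11,"roll":152.5},
  {"dx":34.8,"dy":93,"dz":11,"roll":152.5},
  {"dx":34.8,"dy":93,"dz":11,"roll":152.5},
  {"dx":34.8,"dy":93,"dz":11,"roll":152.5},
  {"dx":34.8,"dy":93,"dz":11,"roll":152.5},
  {"dx":34.8,"dy":93,"dz":11,"roll":152.5},
  {"dx":34.8,"dy":93,"dz":11,"roll":152.5},
  {"dx":34.8,"dy":93,"dz":11,"roll":152.5},
  {"dx":34.8,"dy":93,"dz":11,"roll":152.5},
  {"dx":34.8,"dy":93,"dz":11,"roll":152.5},
  {"dx":34.8,"dy":93,"dz":11,"roll":152.5},
  {"dx":34.8,"dy":93,"dz":11,"roll":152.5},
  {"dx":34.8,"dy":93,"dz":11,"roll":152.5},
  {"dx":34.8,"dy":93,"dz":11,"roll":152.5},
  {"dx":34.8,"dy":93,"dz":11,"roll":152.5},
  {"dx":34.8,"dy":93,"dz":11,"roll":152.5},
], claw=-1)

```text
time_s: 2.48
position: [475.1, 368.4, 341.0]
tcp_rot: [-0.402, -3.115, 0.002]
contact_force: [-0.6, 0.7, -0.3]
width: 1.002
grasp_force: 0.0
```

```bash
python3 - <<'E'
from h import *
s=env.read_state(); print(s['time_s'],s['position'],s['tcp_rot'],s['joints'])
im,d,c=snap('wrist','w1'); print(-np.array(c['R']).T@c['t'],c['fx'],np.round(c['R'],2).tolist())
cv2.imwrite('pics/w1b.png',cv2.convertScaleAbs(im[:,:,::-1],alpha=1.4))
E
```

```text
2.475 [475.12745468 368.41848515 340.97795812] [-4.01596477e-01 -3.11494676e+00  2.10154698e-03] [ 5.44188834e-01  2.79873156e-01  1.23441623e+00 -5.09743523e-04
  1.62881263e+00 -7.70199974e-01]
[405.6426874  388.23968871 482.03141047] 360.77667833620745 [[0.26, 0.97, -0.0], [0.93, -0.24, 0.28], [0.27, -0.07, -0.96]]
```

View pics/w1b.png

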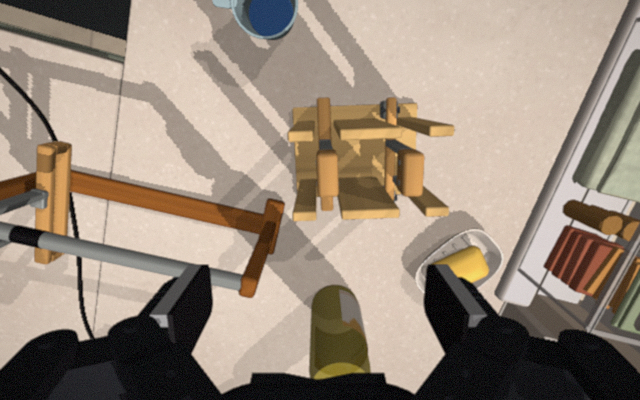

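The wrist view shows the trouser hanger (plain wooden bar) in the left slot, its grip at (327,172), and the clip hanger (steel clips at (390,108)) in the right slot, grip at (412,170). The rack is square to the image. I still need to see which side the hook's shank is on.

```bash
python3 - <<'E'
from h import *
a=cv2.imread('pics/w1.png')[90:225,280:460]; b=cv2.imread('pics/side0.png')[195:275,205:285]; t=cv2.imread('pics/top0.png')[160:230,190:275]
A=cv2.resize(a,(480,360),interpolation=2); B=cv2.resize(b,(320,360),interpolation=2); 
A2=cv2.convertScaleAbs(np.hstack([A,B]),alpha=1.7)
h=cv2.convertScaleAbs(cv2.resize(cv2.imread('pics/w1.png')[130:270,0:300],(500,233),interpolation=2),alpha=1.7)
tt=cv2.convertScaleAbs(cv2.resize(t,(300,233),interpolation=2),alpha=1.9)
cv2.imwrite('pics/c1.png',np.vstack([A2,np.hstack([h,tt])]))
E
```

```text
(no output)
```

View pics/c1.png

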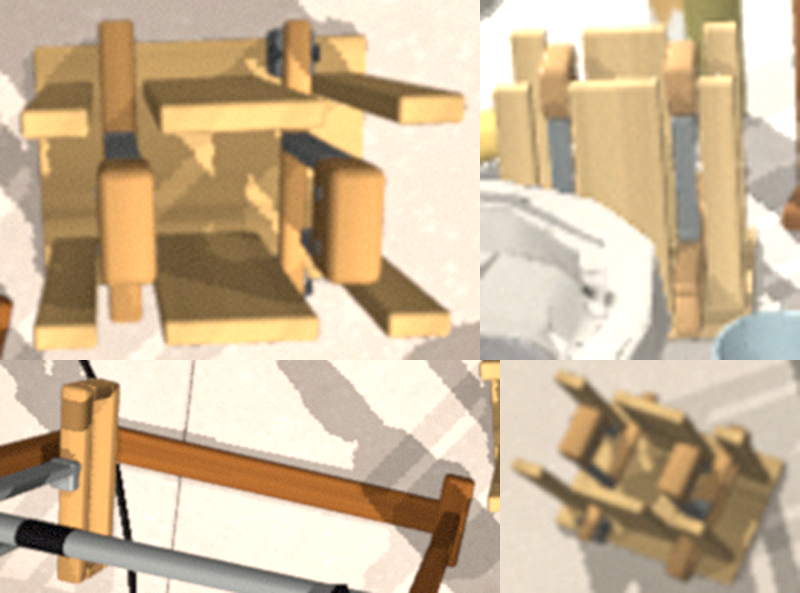

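```bash
python3 - <<'E'
from h import *
c=np.load('pics/w1.npz'); d=c['d']; v,u=np.mgrid[0:400,0:640]
P=np.stack([(u-c['cx'])/c['fx']*d,(v-c['cy'])/c['fy']*d,d],-1)@1.0-c['t']; W=P@c['R']
yaw=np.radians(-14.7)
def rect(m):
    p=W[m][:,:2].astype(np.float32); return len(p),cv2.minAreaRect(p),np.median(W[m][:,2])
for n,(cx,cy) in dict(R=(475,376),L=(495,452)).items():
    rel=W[...,:2]-[cx,cy]; X=rel@[np.cos(yaw),np.sin(yaw)]; Y=rel@[-np.sin(yaw),np.cos(yaw)]
    m=(d>0)&(abs(X)<27)&(abs(Y)<16)&(W[...,2]>149); print(n,rect(m))
# rail
rel=W[...,:2]-[458,96]; X=rel@[.876,-.482]; Y=rel@[.482,.876]
m=(d>0)&(abs(X)<25)&(W[...,2]>165)&(Y<165)&(Y>-20); q=W[m]; print(len(q))
mm=q[q[:,2]>174]; vx=cv2.fitLine(mm[:,:2].astype(np.float32),cv2.DIST_HUBER,0,.01,.01).ravel(); print('rail',vx,np.percentile(q[:,2],[50,95,99]))
E
```

```text
Traceback (most recent call last):
ValueError: matmul: Input operand 1 does not have enough dimensions (has 0, gufunc core with signature (n?,k),(k,m?)->(n?,m?) requires 1)
```

```bash
cat >> h.py <<'E'
def cloud(tag):
    c=np.load(f'pics/{tag}.npz'); d=c['d']; v,u=np.mgrid[0:400,0:640]
    P=np.stack([(u-c['cx'])/c['fx']*d,(v-c['cy'])/c['fy']*d,d],-1)-c['t']; return P@c['R'],d,c['im']
E
python3 - <<'E'
from h import *
W,d,im=cloud('w1')
yaw=np.radians(-14.7)
def rect(m):
    p=W[m][:,:2].astype(np.float32); return len(p),cv2.minAreaRect(p),np.median(W[m][:,2])
for n,(cx,cy) in dict(R=(475,376),L=(495,452)).items():
    rel=W[...,:2]-[cx,cy]; X=rel@[np.cos(yaw),np.sin(yaw)]; Y=rel@[-np.sin(yaw),np.cos(yaw)]
    m=(d>0)&(abs(X)<27)&(abs(Y)<16)&(W[...,2]>149); print(n,rect(m))
rel=W[...,:2]-[458,96]; X=rel@[.876,-.482]; Y=rel@[.482,.876]
m=(d>0)&(abs(X)<25)&(W[...,2]>165)&(Y<165)&(Y>-20); q=W[m]; print(len(q))
mm=q[q[:,2]>174]; print('rail',cv2.fitLine(mm[:,:2].astype(np.float32),cv2.DIST_HUBER,0,.01,.01).ravel(),np.percentile(q[:,2],[50,95,99]))
b=m&(im.max(-1)<60); print('band',b.sum(),np.percentile(Y[b],[5,50,95]),np.median(W[b],0)); 
E
```

```text
R (4420, ((473.1083984375, 375.0752258300781), (31.085914611816406, 42.58976364135742), 68.12091064453125), np.float64(416.86862698002665))
L (1876, ((493.9414367675781, 451.7063903808594), (28.453777313232422, 42.481170654296875), 82.44239807128906), np.float64(156.14558064460607))
3248
rail [4.7811851e-01 8.7829530e-01 4.8453665e+02 1.5038335e+02] [175.02107207 177.16526868 177.74771863]
band 710 [-11.62188919   4.40719184 110.99528645] [456.22328253 101.84840453 174.23059506]
```

```bash
python3 - <<'E'
from h import *
W,d,im=cloud('w1')
yaw=np.radians(-14.7)
for n,(cx,cy) in dict(R=(475,376),L=(495,452)).items():
    rel=W[...,:2]-[cx,cy]; X=rel@[np.cos(yaw),np.sin(yaw)]; Y=rel@[-np.sin(yaw),np.cos(yaw)]
    m=(d>0)&(abs(X)<27)&(abs(Y)<16)&(abs(W[...,2]-155)<5)
    print(n,m.sum(),np.percentile(X[m],[2,50,98]),np.percentile(Y[m],[2,50,98]),cv2.minAreaRect(W[m][:,:2].astype(np.float32)),np.median(W[m][:,2]))
rel=W[...,:2]-[455.6,97.4]; X=rel@[.878,-.478]; Y=rel@[.478,.878]
m=(d>0)&(abs(X)<12)&(W[...,2]>170)&(Y<60)&(Y>-30)&(im.max(-1)<60); print('band',m.sum(),np.percentile(Y[m],[5,50,95]),np.median(X[m]))
E
```

```text
R 914 [-20.69872729  -2.19576912  18.32978091] [-7.14658291  2.0914997  11.54098316] ((474.4316101074219, 378.0133361816406), (19.58609962463379, 41.817684173583984), 76.13093566894531) 154.03705209746659
L 919 [-21.34459627  -2.50846105  17.72556512] [-6.60013036  2.21955397 12.18977257] ((494.5534362792969, 455.2561950683594), (20.237699508666992, 41.96238327026367), 77.27835083007812) 154.07280695529803
band 530 [-12.1019217    0.76422405  27.7501074 ] -2.4998440317419934
```

Emit:
step_arm([
  {"dx":0,"dy":1,"dz":-5},
  {"dx":0,"dy":1,"dz":-10},
  {"dx":0,"dy":1,"dz":-15},
  {"dx":0,"dy":1,"dz":-19},
  {"dx":0,"dy":1,"dz":-21},
  {"dx":0,"dy":1,"dz":-22},
  {"dx":0,"dy":1,"dz":-22},
])

```text
validation failed for argument at $.de...
```

Emit:
step_arm([
  {"dz":0},
  {"dz":0},
  {"dz":0},
  {"dz":0},
  {"dz":0},
  {"dz":0},
], claw=1, newtons=45)

```text
validation failed for argument at $.de...
```

Emit:
step_arm([
  {"dx":0,"dy":1,"dz":-5,"roll":0},
  {"dx":0,"dy":1,"dz":-10,"roll":0},
  {"dx":0,"dy":1,"dz":-15,"roll":0},
  {"dx":0,"dy":1,"dz":-19,"roll":0},
  {"dx":0,"dy":1,"dz":-21,"roll":0},
  {"dx":0,"dy":1,"dz":-22,"roll":0},
  {"dx":0,"dy":1,"dz":-22,"roll":0},
])

```text
time_s: 3.4
position: [475.6, 378.6, 121.6]
tcp_rot: [0.403, 3.116, -0.0]
contact_force: [0.2, -0.1, 1.8]
width: 0.997
grasp_force: 0.0
```

Emit:
step_arm([
  {"dx":0,"dy":0,"dz":0,"roll":0},
  {"dx":0,"dy":0,"dz":0,"roll":0},
  {"dx":0,"dy":0,"dz":0,"roll":0},
  {"dx":0,"dy":0,"dz":0,"roll":0},
  {"dx":0,"dy":0,"dz":0,"roll":0},
  {"dx":0,"dy":0,"dz":0,"roll":0},
], claw=1, newtons=45)

```text
time_s: 4.15
position: [475.7, 379.3, 121.9]
tcp_rot: [0.401, 3.115, 0.0]
contact_force: [-0.8, -0.5, 5.9]
width: 0.227
grasp_force: 44.7
```

Emit:
step_arm([
  {"dx":0,"dy":0,"dz":1.5,"roll":0},
  {"dx":0,"dy":0,"dz":4,"roll":0},
  {"dx":0,"dy":0,"dz":7,"roll":0},
  {"dx":0,"dy":0,"dz":10,"roll":0},
  {"dx":0,"dy":0,"dz":13,"roll":0},
  {"dx":0,"dy":0,"dz":16,"roll":0},
  {"dx":0,"dy":0,"dz":17.5,"roll":0},
  {"dx":0,"dy":0,"dz":17.5,"roll":0},
  {"dx":-2,"dy":-4,"dz":17.5,"roll":-4},
  {"dx":-4,"dy":-8.5,"dz":17.5,"roll":-9},
  {"dx":-5.6,"dy":-13,"dz":17.5,"roll":-13.9},
  {"dx":-5.6,"dy":-13,"dz":15,"roll":-13.9},
  {"dx":-5.6,"dy":-13,"dz":12,"roll":-13.9},
  {"dx":-5.6,"dy":-13,"dz":10.3,"roll":-13.9},
  {"dx":-5.6,"dy":-13,"dz":10.3,"roll":-13.9},
  {"dx":-5.6,"dy":-13,"dz":10.3,"roll":-13.9},
])

```text
time_s: 6.15
position: [419.7, 249.4, 224.3]
tcp_rot: [-0.775, -3.044, 0.0]
contact_force: [0.1, 1.1, -1.2]
width: 0.227
grasp_force: 46.3
```

```bash
python3 - <<'E'
from h import *
snap('side','s2');snap('wrist','w2');snap('top','t2')
a=cv2.imread('pics/s2.png')[150:270,220:410];b=cv2.imread('pics/w2.png');t=cv2.imread('pics/t2.png')[140:260,220:400]
f=lambda i,s:cv2.convertScaleAbs(cv2.resize(i,s,interpolation=2),alpha=1.4)
cv2.imwrite('pics/c2.png',np.vstack([np.hstack([f(a,(440,280)),f(t,(360,280))]),f(b,(800,320))[:, :800]]))
E
```

```text
(no output)
```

View pics/c2.png

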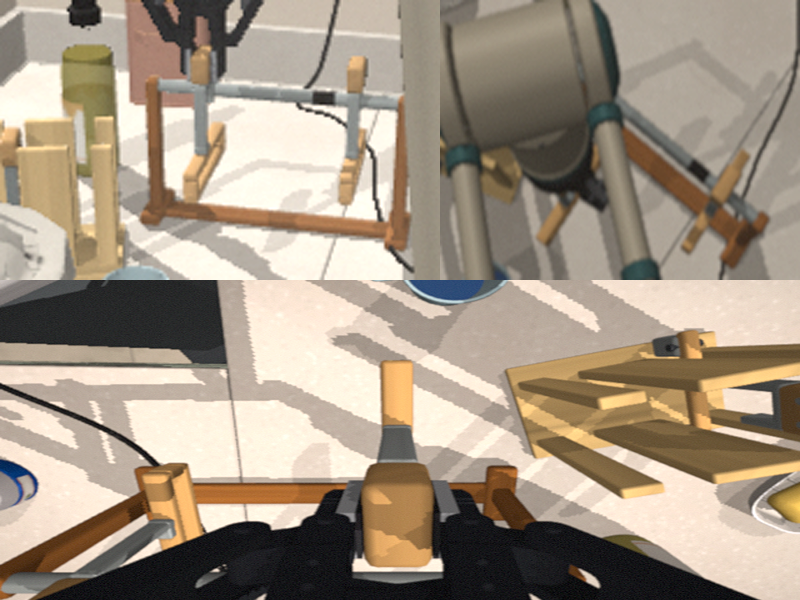

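The hanger is held upright and parallel to the hung one: side crop, grip at (200,65), rail just behind it. The rack still holds the clip hanger. I'll now move in under the hook.

Emit:
step_arm([
  {"dx":1.8,"dy":-1,"dz":0,"roll":0},
  {"dx":4.4,"dy":-2.4,"dz":0,"roll":0},
  {"dx":7,"dy":-3.8,"dz":0,"roll":0},
  {"dx":8.4,"dy":-4.6,"dz":0,"roll":0},
  {"dx":9.2,"dy":-5.05,"dz":0,"roll":0},
  {"dx":9.2,"dy":-5.05,"dz":0,"roll":0},
  {"dx":9.2,"dy":-5.05,"dz":0,"roll":0},
])

```text
time_s: 7.18
position: [510.8, 199.2, 224.3]
tcp_rot: [-0.774, -3.044, -0.0]
contact_force: [-0.5, 0.0, -2.4]
width: 0.227
grasp_force: 46.4
```

```bash
python3 - <<'E'
from h import *
snap('side','s3');snap('wrist','w3')
print(env.read_state()['position'])
for t in('w3','s3','t2','s2','w2','top0'):
    W,d,im=cloud(t); rel=W[...,:2]-[456.5,97]; X=rel@[.878,-.478]; Y=rel@[.478,.878]
    im=im.astype(int); grey=(im.max(-1)-im.min(-1)<30)
    m=(d>0)&(abs(X)<16)&(W[...,2]>163)&(W[...,2]<182)&grey
    q=m&(((Y<85)&(Y>16))|((Y>145)&(Y<195))); b=m&(Y>-20)&(Y<20)&(im.max(-1)<75)
    if q.sum()>20: print(t,q.sum(),'X',np.percentile(X[q],[3,97]),'z',np.percentile(W[q][:,2],97),'slope',np.polyfit(Y[q],X[q],1))
    if b.sum()>5: print('  band',b.sum(),np.percentile(Y[b],[3,97]),Y[b].mean())
E
```

```text
[510.86437518 199.22650089 224.46882653]
w3 5771 X [-7.41386704  6.69715276] z 176.8003086131389 slope [-1.39310718e-03 -1.48166188e+00]
  band 1293 [-12.2748995  13.1662152] 0.4582117301980388
s3 227 X [-10.42922567   3.16209076] z 176.3009932688003 slope [-0.00642642 -4.14107589]
  band 46 [-14.17553604   9.97436734] -1.6580845642096471
t2 186 X [-7.98145022  6.37097378] z 179.60486011700132 slope [-0.00409737 -1.22707593]
  band 81 [-15.28484019  17.45173615] 0.8288902699769675
s2 216 X [-11.10845473   3.26378953] z 176.6237372043477 slope [-0.0054801  -4.51776877]
  band 44 [-13.40109951  10.48064143] -1.236215037286044
w2 168 X [-7.87198477 -3.75583799] z 175.1826027064191 slope [-0.17753493 -2.86826067]
  band 72 [14.62631098 19.78051133] 17.807773357182857
top0 293 X [-8.11523708  6.39170461] z 179.93027833845434 slope [-0.00280167 -1.18271117]
  band 81 [-16.67350263  16.1732364 ] 0.20650582804341297
```

Emit:
step_arm([
  {"dx":0.1,"dy":0,"dz":-1.5,"roll":0},
  {"dx":0.1,"dy":0,"dz":-3,"roll":0},
  {"dx":0.1,"dy":0,"dz":-3.6,"roll":0},
  {"dx":0.1,"dy":0,"dz":-3.9,"roll":0},
  {"dx":0.1,"dy":0,"dz":-4.05,"roll":0},
  {"dx":0.1,"dy":0,"dz":-4.1,"roll":0},
  {"dx":0.1,"dy":0,"dz":-4.1,"roll":0},
])

```text
time_s: 8.15
position: [512.7, 198.8, 183.9]
tcp_rot: [0.775, 3.044, 0.001]
contact_force: [-0.9, -0.7, 0.4]
width: 0.232
grasp_force: 46.8
```

Emit:
step_arm([
  {"dx":0,"dy":0,"dz":0,"roll":0},
  {"dx":0,"dy":0,"dz":0,"roll":0},
  {"dx":0,"dy":0,"dz":0,"roll":0},
  {"dx":0,"dy":0,"dz":0,"roll":0},
  {"dx":0,"dy":0,"dz":0,"roll":0},
  {"dx":0,"dy":0,"dz":0,"roll":0},
], claw=-1)

```text
time_s: 8.9
position: [512.6, 198.8, 183.3]
tcp_rot: [0.775, 3.044, 0.0]
contact_force: [-0.0, 0.2, -0.4]
width: 0.999
grasp_force: 0.0
```

Emit:
step_arm([
  {"dx":0,"dy":0,"dz":2,"roll":0},
  {"dx":0,"dy":0,"dz":5,"roll":0},
  {"dx":0,"dy":0,"dz":8,"roll":0},
  {"dx":0,"dy":0,"dz":11,"roll":0},
  {"dx":0,"dy":0,"dz":12,"roll":-20},
  {"dx":0,"dy":0,"dz":12,"roll":-40},
  {"dx":0,"dy":0,"dz":12,"roll":-60},
  {"dx":0,"dy":0,"dz":12,"roll":-80},
  {"dx":0,"dy":0,"dz":12,"roll":-90},
  {"dx":0,"dy":0,"dz":12,"roll":-90},
  {"dx":0,"dy":0,"dz":12,"roll":-90},
  {"dx":0,"dy":0,"dz":12,"roll":-90},
  {"dx":0,"dy":0,"dz":12,"roll":-90},
  {"dx":0,"dy":0,"dz":12,"roll":-90},
])

```text
time_s: 10.65
position: [512.6, 198.8, 303.3]
tcp_rot: [2.7, 1.606, -0.0]
contact_force: [-0.4, -0.1, -0.5]
width: 1.001
grasp_force: 0.0
```

```bash
python3 - <<'E'
from h import *
snap('side','s4');snap('wrist','w4'); print(env.read_state()['joints'])
for t in('w4','s4'):
    W,d,im=cloud(t); rel=W[...,:2]-[456.5,97]; X=rel@[.878,-.478]; Y=rel@[.478,.878]
    m=(d>0)&(abs(X)<35)&(W[...,2]>210)&(W[...,2]<224)
    for n,q in(('new',m&(Y<140)&(Y>90)),('hung',m&(Y<-15)&(Y>-60))):
        if q.sum()>10: print(t,n,q.sum(),'X',np.percentile(X[q],[3,97]),'Y',np.percentile(Y[q],[3,97]),'z',np.median(W[q][:,2]),cv2.minAreaRect(W[q][:,:2].astype(np.float32))[1:])
a=cv2.imread('pics/s4.png')[130:270,220:410];b=cv2.imread('pics/w4.png')
f=lambda i,s:cv2.convertScaleAbs(cv2.resize(i,s,interpolation=2),alpha=1.4)
cv2.imwrite('pics/c4.png',np.hstack([f(a,(380,280)),f(b,(420,280))]))
E
```

```text
[ 2.43475267e-01  2.05753878e-01  1.42477828e+00 -6.89217725e-05
  1.51106346e+00  7.41098773e-01]
w4 new 1768 X [-20.75794855  17.27577179] Y [109.48718021 127.5765266 ] z 215.59797661840355 ((19.41307258605957, 41.307865142822266), 61.65876007080078)
s4 new 53 X [-24.34033057  15.60805492] Y [105.17162049 121.94908048] z 215.3724690027693 ((17.70507049560547, 42.74232482910156), 63.24468231201172)
s4 hung 55 X [-22.81640592  15.06558692] Y [-47.41403264 -29.81083442] z 215.350004869912 ((18.494020462036133, 43.34777069091797), 62.763893127441406)
```

View pics/c4.png

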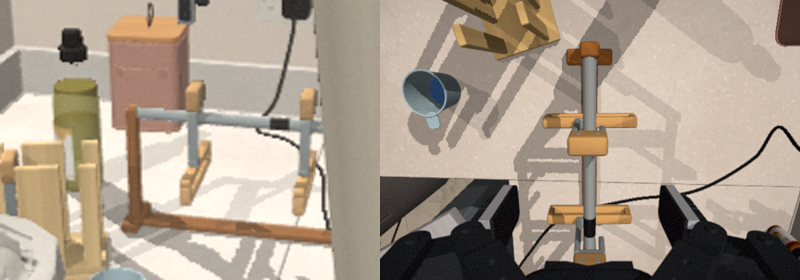

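Left crop: the hanger hangs at (195,130) on the free rail, with the band at (281,122). The wrist view has its block at (588,143). The grip is about X −1.5, Y 116 from the band, so I'll descend and regrip it fore and aft.

Emit:
step_arm([
  {"dx":-0.1,"dy":0.1,"dz":-4,"roll":0},
  {"dx":-0.1,"dy":0.1,"dz":-8,"roll":0},
  {"dx":-0.1,"dy":0.1,"dz":-10.5,"roll":0},
  {"dx":-0.1,"dy":0.1,"dz":-11.5,"roll":0},
  {"dx":-0.1,"dy":0.1,"dz":-12,"roll":0},
  {"dx":-0.1,"dy":0.1,"dz":-12,"roll":0},
])

```text
time_s: 11.5
position: [512.1, 199.9, 184.0]
tcp_rot: [2.7, 1.605, 0.002]
contact_force: [0.0, -0.3, -0.3]
width: 0.999
grasp_force: 0.0
```

Emit:
step_arm([
  {"dx":0,"dy":0,"dz":0,"roll":0},
  {"dx":0,"dy":0,"dz":0,"roll":0},
  {"dx":0,"dy":0,"dz":0,"roll":0},
  {"dx":0,"dy":0,"dz":0,"roll":0},
  {"dx":0,"dy":0,"dz":0,"roll":0},
], claw=1, newtons=25)

```text
time_s: 12.12
position: [511.9, 200.0, 184.0]
tcp_rot: [2.701, 1.604, 0.002]
contact_force: [-1.3, 0.5, 5.4]
width: 0.492
grasp_force: 26.4
```

Emit:
step_arm([
  {"dx":-0.5,"dy":-0.9,"dz":0,"roll":0},
  {"dx":-1.2,"dy":-2.2,"dz":0,"roll":0},
  {"dx":-2,"dy":-3.65,"dz":0,"roll":0},
  {"dx":-2.7,"dy":-4.95,"dz":0,"roll":0},
  {"dx":-3.2,"dy":-5.9,"dz":0,"roll":0},
  {"dx":-3.5,"dy":-6.4,"dz":0,"roll":0},
  {"dx":-3.5,"dy":-6.4,"dz":0,"roll":0},
  {"dx":-3.5,"dy":-6.4,"dz":0,"roll":0},
])

```text
time_s: 13.12
position: [476.5, 134.7, 184.0]
tcp_rot: [2.7, 1.603, 0.001]
contact_force: [1.6, 0.2, 7.7]
width: 0.486
grasp_force: 26.2
```

```bash
cat > m.py <<'E'
from h import *
import sys
k=sys.argv[1]; s=env.read_state(); p=s['position'][:2]-[456.5,97]; print(s['time_s'],'tcp X,Y',p@[.878,-.478],p@[.478,.878],s['position'][2],s['contact_force'])
for n in('side','wrist','top'):
    t=n+k; snap(n,t); W,d,im=cloud(t); rel=W[...,:2]-[456.5,97]; X=rel@[.878,-.478]; Y=rel@[.478,.878]; im=im.astype(int); grey=(im.max(-1)-im.min(-1)<30)
    m=(d>0)&(abs(X)<23)&(abs(W[...,2]-215)<8)&(im[...,0]-im[...,2]>25)
    y=Y[m]; h,_=np.histogram(y,np.arange(-80,140,5)); print(n,'blockhist',{int(a):int(b) for a,b in zip(np.arange(-80,140,5),h) if b})
    for nm,q in(('new',m&(Y>-19)),('hung',m&(Y<-20)&(Y>-60))):
        if q.sum()>10: print('  ',nm,q.sum(),'Y',np.percentile(Y[q],[3,97]).round(1),'X',np.percentile(X[q],[3,97]).round(1))
    b=(d>0)&(abs(X)<9)&(W[...,2]>163)&(W[...,2]<182)&grey&(im.max(-1)<75)&(abs(Y)<20)
    if b.sum()>5: print('   band',b.sum(),np.percentile(Y[b],[3,97]).round(1))
E
python3 m.py 5
```

```text
13.125 tcp X,Y -0.4326694371208667 42.621222994699664 183.9731228080078 [1.59853715 0.24328781 7.68991442]
side blockhist {-50: 11, -45: 16, -40: 15, -35: 15, -30: 2, 30: 10}
   hung 59 Y [-47.3 -30.1] X [-22.5  14. ]
   band 49 [-13.8  10.1]
wrist blockhist {30: 52, 35: 1120, 40: 1458, 45: 1536, 50: 2412}
   new 6578 Y [36.  53.7] X [-20.3  17.4]
   band 1077 [-17.8   5. ]
top blockhist {-45: 32, -40: 38, -35: 37, -30: 20}
   hung 127 Y [-43.8 -28. ] X [-20.   18.5]
   band 98 [-18.5  18.7]
```

Emit:
step_arm([
  {"dx":-0.4,"dy":-0.75,"dz":0,"roll":0},
  {"dx":-0.9,"dy":-1.65,"dz":0,"roll":0},
  {"dx":-1.4,"dy":-2.6,"dz":0,"roll":0},
  {"dx":-1.8,"dy":-3.3,"dz":0,"roll":0},
  {"dx":-2,"dy":-3.7,"dz":0,"roll":0},
  {"dx":-2,"dy":-3.7,"dz":0,"roll":0},
  {"dx":-2,"dy":-3.7,"dz":0,"roll":0},
])

```text
time_s: 14.15
position: [456.6, 98.2, 184.0]
tcp_rot: [2.701, 1.603, 0.002]
contact_force: [0.4, 2.5, 6.2]
width: 0.489
grasp_force: 26.2
```

```bash
python3 m.py 6
```

```text
14.15 tcp X,Y -0.47437670965776035 1.1133677469704615 183.9535930136456 [0.39383777 2.53442789 6.20509133]
side blockhist {-50: 10, -45: 15, -40: 18, -35: 11, -30: 2, -15: 3, -10: 1}
   hung 56 Y [-47.8 -30.1] X [-22.1  13.2]
   band 12 [-14.2   4.6]
wrist blockhist {-30: 908, -25: 131, -10: 304, -5: 1321, 0: 1464, 5: 1680, 10: 1820}
   new 6589 Y [-5.6 12.2] X [-20.3  17.3]
   hung 1039 Y [-26.6 -24.7] X [-17.   18.3]
   band 505 [ 7.8 17.5]
top blockhist {-45: 31, -40: 35, -35: 21, -30: 6}
   hung 93 Y [-43.8 -29.3] X [-19.8  16.3]
```

Hung hanger unmoved; the gap is about 18 mm where 16 is expected, so I'll nudge −1.5 mm and release.

Emit:
step_arm([
  {"dx":-0.1,"dy":-0.15,"dz":0,"roll":0},
  {"dx":-0.1,"dy":-0.15,"dz":0,"roll":0},
  {"dx":-0.1,"dy":-0.15,"dz":0,"roll":0},
])

```text
time_s: 14.68
position: [456.1, 97.3, 184.0]
tcp_rot: [2.701, 1.603, 0.004]
contact_force: [1.7, 4.4, 5.8]
width: 0.495
grasp_force: 26.1
```

Emit:
step_arm([
  {"dx":0,"dy":0,"dz":0,"roll":0},
  {"dx":0,"dy":0,"dz":0,"roll":0},
  {"dx":0,"dy":0,"dz":0,"roll":0},
  {"dx":0,"dy":0,"dz":0,"roll":0},
  {"dx":0,"dy":0,"dz":0,"roll":0},
  {"dx":0,"dy":0,"dz":0,"roll":0},
], claw=-1)

```text
time_s: 15.42
position: [455.6, 97.3, 183.3]
tcp_rot: [2.701, 1.605, -0.0]
contact_force: [0.5, 0.5, 0.8]
width: 0.997
grasp_force: 0.0
```

Emit:
step_arm([
  {"dx":0,"dy":0,"dz":1.5,"roll":0},
  {"dx":0,"dy":0,"dz":4,"roll":0},
  {"dx":0,"dy":0,"dz":7,"roll":0},
  {"dx":0,"dy":0,"dz":10,"roll":0},
  {"dx":0,"dy":0,"dz":12,"roll":0},
  {"dx":-7,"dy":0,"dz":13,"roll":0},
  {"dx":-10,"dy":0,"dz":13,"roll":0},
  {"dx":-10,"dy":0,"dz":13,"roll":0},
  {"dx":-10,"dy":0,"dz":13,"roll":0},
])

```text
time_s: 16.55
position: [356.4, 97.3, 314.3]
tcp_rot: [2.7, 1.604, 0.004]
contact_force: [0.6, 0.3, 1.1]
width: 1.001
grasp_force: 0.0
```

```bash
python3 m.py 7; python3 - <<'E'
from h import *
a=cv2.imread('pics/side7.png')[130:270,220:410];b=cv2.imread('pics/wrist7.png')
f=lambda i,s:cv2.convertScaleAbs(cv2.resize(i,s,interpolation=2),alpha=1.4)
cv2.imwrite('pics/c7.png',np.hstack([f(a,(380,280)),f(b,(420,280))]))
E
```

```text
16.55 tcp X,Y -88.05479681098777 -47.55760343922914 314.2965745069419 [0.62477311 0.34983077 1.14804912]
side blockhist {-50: 9, -45: 16, -40: 16, -35: 14, -30: 2, -15: 6, -10: 14, -5: 14, 0: 12, 5: 5}
   new 51 Y [-10.8   6.9] X [-22.9  12.7]
   hung 57 Y [-47.3 -30. ] X [-21.5  15.3]
   band 19 [-14.1  10.7]
wrist blockhist {-50: 5, -45: 356, -40: 442, -35: 449, -30: 528, -10: 344, -5: 461, 0: 507, 5: 508, 10: 112}
   new 1932 Y [-8.  10.3] X [-22.2  15.8]
   hung 1780 Y [-44.  -25.6] X [-19.8  18.6]
   band 222 [-19.4  17.5]
top blockhist {}
```

View pics/c7.png

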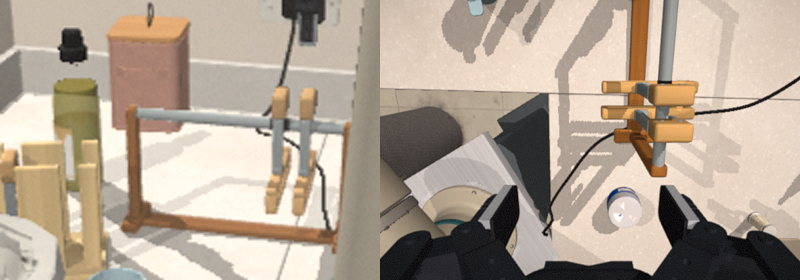

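Both hangers hang square and parallel, at (280,115) and (310,115) in the left crop, 36 mm apart as expected with one on the band. The arm is clear, so I'll hand in.

```bash
python3 -c "
from plant import env
print(env.job_done())"
```

```text
the job is handed in; nothing more can be done
None
```

The trouser hanger now hangs freely on the dark band, about 36 mm from the hung hanger, which did not move. The clip hanger was left in its slot, and I handed the job in at about 17 s; no verdict came back.

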